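# Clear a pile of specimens into the courier carrier

## Robot

A 6-joint arm with a two-finger parallel gripper is mounted at the origin on a cart in front of the work surface, level with it; the furniture and walls round the work are solid. World frame = base frame: x ahead of the robot, y to its left, z up, the work surface at z = 0. Lengths are in m, angles in rad, forces in N, time in s.
With the tool pointing down it reaches from about 0.375 to 0.975 m from the base axis. Payload 3.8 kg.
Tool frame: the origin (TCP) lies midway between the tips of the shut fingers; the grasp point (between the pads) lies 19 mm behind it; x points along the fingers, y is the direction in which the jaws open and shut, and the axes are right-handed (so a half turn about x gives the same grasp; the last joint's range is limited). The gripper opens to 88 mm and grips with 3 to 60 N. Pads are 18 mm wide; open, the fingers measure 123 mm over their backs; the gripper's body (75 mm by 187 mm) begins 45 mm behind the grasp point.
Start: joints at [-1.383, 0.264, 1.604, -0, 1.274, -0.037], TCP at [0.15, -0.658, 0.239] pointing down, gripper open.
Joint ranges: [-2.63, 2.63], [-0.94, 2.18], [0.31, 2.57], [-1.31, 4.45], [0, 2.66], [-2.55, 2.55]. Speed limits (rad/s): [2.57, 2.57, 3.14, 3.14, 3.14, 3.14].

## Interface

Orientations are given as a rotation vector (axis times angle).
In Python, from cell import manip, inverse_kinematics, cams, order gives the robot as it stands. Calls block until the motion is done:
- manip.move_pose(position, orientation): joint-space move of the TCP to a pose.
- manip.move_linear(position, rate=0.15, rot=None): straight line of the TCP; rot=None keeps the orientation; rate is the mean speed in m/s.
- manip.set_joints(angles): joint-space move.
- manip.set_gripper(opening, force=None): finger opening in m; force is the grip in N (None keeps the last); returns when the fingers have stopped.
- manip.dwell(seconds).
- inverse_kinematics(position, orientation): joint angles nearest the present ones, or None.
- manip.state(): the state.
- cams.capture(name): name is "scene" or "top" or "wrist"; returns a dict with "image" (420x560x3 uint8, blue, green, red), "z_map" (420x560 float32, m along the optical axis (not along the pixel's ray), 0 where there is no reading), "intrinsics" (3x3 intrinsics, pixels), "position" and "orientation" of the camera in the world; the wrist camera has in their place "T_tool_cam" (4x4, takes a point from camera to tool coordinates, whose origin is the TCP and whose axes are the tool frame's). Camera axes: x right, y down, z forward; pixel columns grow to the right and rows downward; lengths in m; the calibration is good to about 2 mm. A picture is of the moment at which its call begins: read the wrist's pose just before it.
A pose or a line that the arm cannot do raises manip.IKError and nothing moves.
- order.close_job(): hands the job in, once; it reports no verdict.
The state is a dict: "clock": time; "joint_pos": joint angles; "joint_velocities": joint speeds; "tau": joint torques, N m; "tool_pos": TCP position; "tcp_rot": TCP orientation; "contact_force": force on the tool from outside, world axes, zero at the start; "moment": the same for the moment, N m; "gripper_width": finger opening in m.
Only numpy, scipy, OpenCV 4.12 (cv2) and the standard library are available. Lean on these libraries where they do the work, as an engineer would, in place of code of your own. Each camera call takes 0.05 s, during which the arm holds its last target.

## Task

Take apart the pile of specimens on the steel tray and put each into its own holder in the grey courier carrier: the pots upright in the rings of their lids' colours, the slide mailer flat in the green cradle and the red-capped vial upright in the red ring, each right down on its holder's floor. They hold patients' samples, so do not tip anything over or let anything fall, and leave the green-capped and grey-capped vials where they stand.

Things in the scene. Friction and masses are not known exactly. Their poses are not given: they have to be found in the camera images.
- vial_red: amber glass vial with red cap, 23 mm across, 46 mm high (body to 39 mm, cap above), about 30 g. Origin: centre of its underside; z up the axis. At the start it stands on top of the slide mailer, at the top of the pile
- slide_mailer: flat plastic box for microscope slides, green lid with white label on a pale body, 82 x 34 x 22 mm, about 40 g. Origin: centre of its underside; x along the 82 mm, y across the 34 mm, z up. At the start it lies level across both pots' lids, about 68 mm above the table, its middle over the 18 mm gap between the lids; grip it across the 34 mm at its middle
- pot_blue: specimen pot with blue screw lid, 66 mm high, about 90 g. Body 55 mm across up to 52 mm, lid 61 mm across from 52 to 66 mm: grip the lid. Origin: centre of its underside; z up the axis. Stands on the steel tray's floor (2 mm thick), 80 mm from the other pot (centre to centre) under the slide mailer; the tray's rim is 9 mm high
- pot_orange: specimen pot with orange screw lid, 66 mm high, about 90 g. Body 55 mm across up to 52 mm, lid 61 mm across from 52 to 66 mm: grip the lid. Origin: centre of its underside; z up the axis. Stands on the steel tray's floor (2 mm thick), 80 mm from the other pot (centre to centre) under the slide mailer; the tray's rim is 9 mm high
- nest_blue: blue plastic ring holder for the blue-lidded pot, fixed on a white 101 mm square plate in the courier carrier. Round well 72 mm across inside, 80 mm outside; its rim stands 26 mm and its floor 4 mm above the origin. Origin: centre of the plate's underside, on the well's axis (3 mm above the table); z up
- nest_orange: orange plastic ring holder for the orange-lidded pot, fixed on a white 101 mm square plate in the courier carrier. Round well 72 mm across inside, 80 mm outside; its rim stands 26 mm and its floor 4 mm above the origin. Origin: centre of the plate's underside, on the well's axis (3 mm above the table); z up
- mailer_cradle: green cradle for the slide mailer, fixed on a white 101 mm square plate in the carrier: two U-shaped ends, 18 mm high, that leave a space 95 x 48 mm; 61 mm of each long side is open in the middle for the fingers. Its floor is 4 mm above the origin. Origin: centre of the plate's underside (3 mm above the table); x along the 95 mm, z up. The mailer may lie either way round
- well_red: red plastic ring holder for the red-capped vial, fixed on a white 101 mm square plate in the carrier. Round well 39 mm across inside, 47 mm outside; its rim stands 22 mm and its floor 4 mm above the origin. Origin: centre of the plate's underside, on the well's axis (3 mm above the table); z up. The four holders stand two by two, 104 mm apart, in a shallow grey crate with 19 mm walls
- vial_green: amber glass vial with green cap, 23 mm across, 46 mm high (body to 39 mm, cap above), about 30 g. Origin: centre of its underside; z up the axis. Another patient's, standing on the table: not to be moved
- vial_grey: amber glass vial with grey cap, 23 mm across, 46 mm high (body to 39 mm, cap above), about 30 g. Origin: centre of its underside; z up the axis. Another patient's, standing on the table: not to be moved
Mind the look-alikes: they are no part of the job. Leave any yellow look-alike of the pot_blue alone.

How it is judged:
By the outcome, as a careful person would: the job done as asked, in the order asked, and still so for the second after the job is handed in, with the robot touching nothing.
It also fails if it takes over 106 s, if anything falls off the work surface, if the arm or the gripper's body presses on something with over 40 N, if the wrist force passes 120 N, or if a joint passes its speed limit or range.

## Working session

There is one attempt and no reset: what is moved stays moved. The work goes in short steps, each a Python script; the robot and the scene stay as the last script left them, time stands still between calls to the robot, and variables do not carry over. Pictures are saved under pics/ and viewed, and the job is handed in when it is done.

```bash
ls; mkdir -p pics; python3 - <<'E'
from cell import manip,cams
import cv2,numpy as np
print(manip.state())
for n in ["scene","top"]:
    c=cams.capture(n); cv2.imwrite(f"pics/{n}0.png",c["image"]); print(n,c["intrinsics"],c["position"],c["orientation"],(c["z_map"]==0).mean())
    np.savez(f"{n}0.npz",**c)
E
```

```text
pics
{'clock': 0.0, 'joint_pos': array([-1.38289129e+00,  2.64731416e-01,  1.60537223e+00, -2.85377741e-05,
        1.27368620e+00, -3.68874268e-02]), 'joint_velocities': array([ 5.94864565e-05, -2.08433789e-03, -3.62193029e-04, -1.73153715e-03,
        5.76652672e-04, -5.12566425e-04]), 'tau': array([-5.43926744e-04, -5.02110958e+01, -3.56881750e+01,  7.26679643e-02,
        2.91934633e-02, -1.95240677e-04]), 'tool_pos': array([ 0.15032516, -0.65732108,  0.2374036 ]), 'tcp_rot': array([ 2.10323303,  0.23974467, -2.10364146]), 'contact_force': array([-0.2240687 ,  0.02315807, -0.59344106]), 'moment': array([0.0323097 , 0.02972322, 0.05272888]), 'gripper_width': 0.08786422705411202}
scene [[433.57232081   0.         281.02282352]
 [  0.         433.57232081 212.87587023]
 [  0.           0.           1.        ]] [ 1.38712885 -0.06081047  0.676666  ] [-1.77439737 -1.49654354  0.77674833] 0.003630952380952381
top [[534.77968035   0.         284.72180733]
 [  0.         534.77968035 213.45479353]
 [  0.           0.           1.        ]] [0.34581145 0.06818924 1.43780691] [-2.17759042  2.11771146 -0.17254149] 0.003822278911564626
```

View pics/scene0.png

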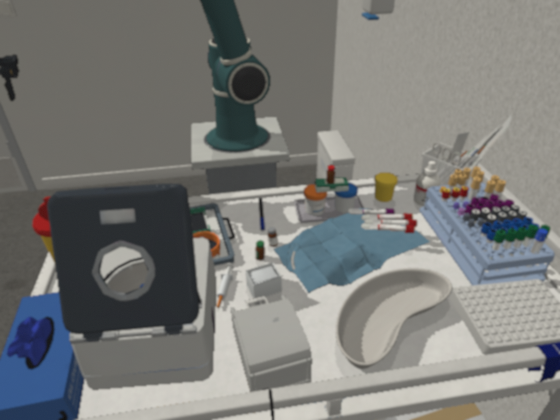

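View pics/top0.png

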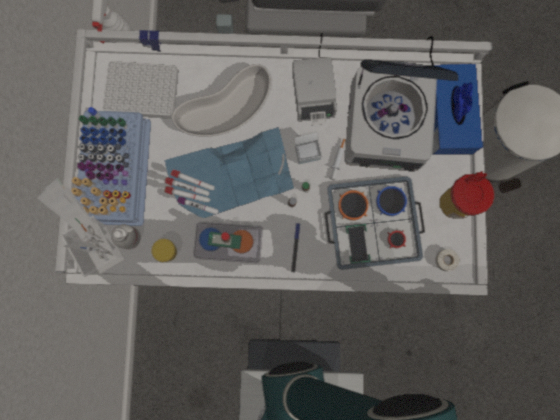

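```bash
cat > h.py <<'E'
import numpy as np,cv2
from scipy.spatial.transform import Rotation as R
def cast(c,u,v,z):
    K=c["intrinsics"]; d=np.linalg.inv(K)@np.array([u,v,1.]); Rm=R.from_rotvec(c["orientation"]).as_matrix()
    d=Rm@d; p=np.array(c["position"]); return p+d*(z-p[2])/d[2]
def pts(c):
    K=c["intrinsics"]; Z=c["z_map"].astype(float); v,u=np.mgrid[:Z.shape[0],:Z.shape[1]]
    P=np.stack([(u-K[0,2])/K[0,0]*Z,(v-K[1,2])/K[1,1]*Z,Z],-1)
    return P@R.from_rotvec(c["orientation"]).as_matrix().T+np.array(c["position"])
E
python3 - <<'E'
from h import *
c=dict(np.load("top0.npz")); im=c["image"]
cv2.imwrite("pics/top_pile.png",cv2.resize(im[210:270,150:310],None,fx=5,fy=5,interpolation=cv2.INTER_CUBIC))
cv2.imwrite("pics/top_car.png",cv2.resize(im[165:275,315:470],None,fx=5,fy=5,interpolation=cv2.INTER_CUBIC))
s=dict(np.load("scene0.npz"))["image"]
cv2.imwrite("pics/sc_pile.png",cv2.resize(s[150:270,240:410],None,fx=4.5,fy=4.5,interpolation=cv2.INTER_CUBIC))
P=pts(c)
for n,(u,v) in dict(blue=(205,240),mailer=(232,241),vial=(225,238),orange=(246,241),yellow=(163,250),green=(305,186),grey=(292,202),nb=(391,201),no=(353,206),wr=(397,239),cr=(357,244),pen=(295,250),bottle=(123,237),table=(270,230),handle=(327,228),rail=(280,283),rail2=(280,275)).items(): print(n,P[v,u].round(3))
E
```

```text
blue [0.478 0.26  0.071]
mailer [0.476 0.189 0.091]
vial [0.478 0.202 0.14 ]
orange [0.48  0.155 0.063]
yellow [0.451 0.368 0.06 ]
green [0.632 0.005 0.046]
grey [0.588 0.039 0.043]
nb [ 0.605 -0.231  0.01 ]
no [ 0.588 -0.128  0.008]
wr [ 0.502 -0.247  0.01 ]
cr [ 0.485 -0.139  0.009]
pen [0.464 0.027 0.017]
bottle [0.478 0.462 0.096]
table [0.517 0.095 0.002]
handle [ 0.525 -0.057  0.017]
rail [0.376 0.064 0.011]
rail2 [ 0.397  0.065 -0.004]
```

View pics/top_pile.png

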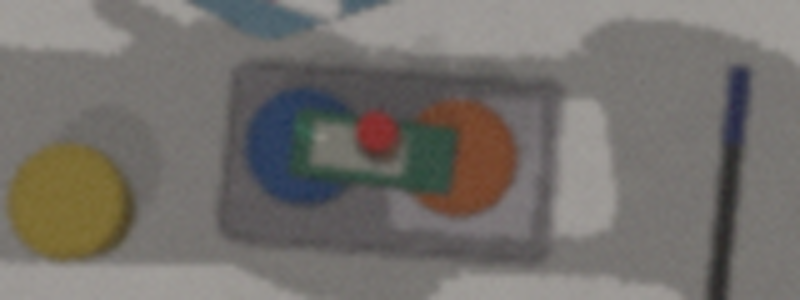

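View pics/top_car.png

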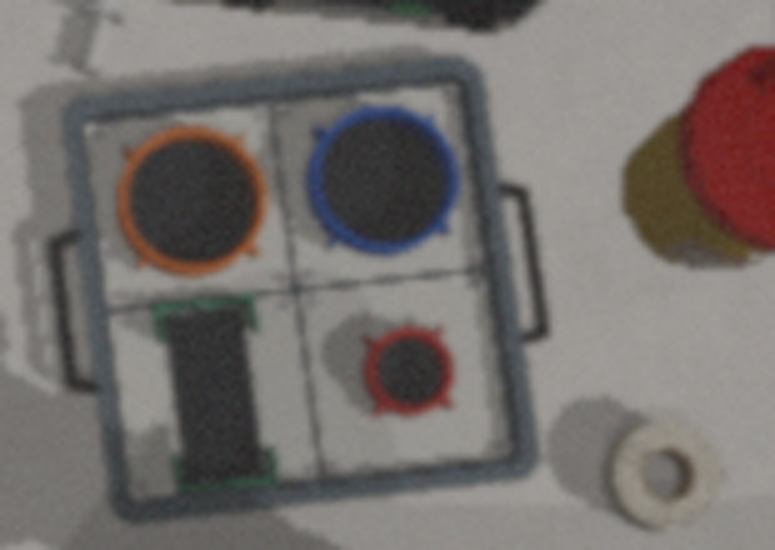

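View pics/sc_pile.png

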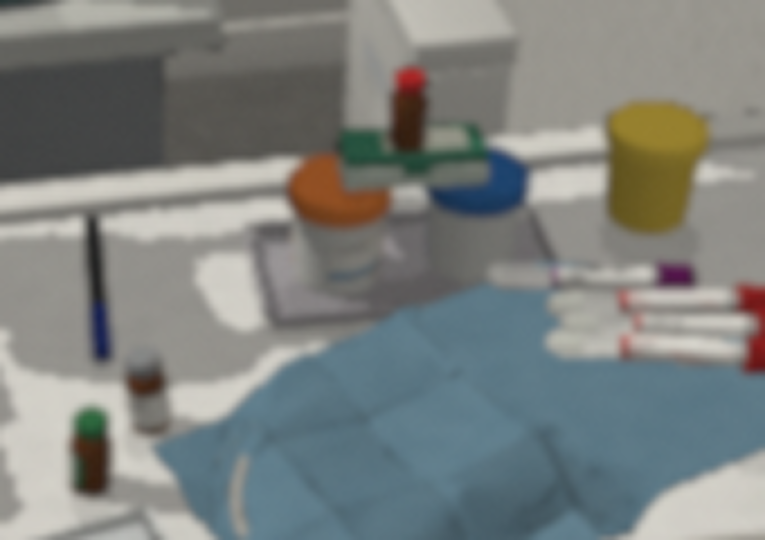

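```bash
cat > m.py <<'E'
from h import *
c=dict(np.load("top0.npz")); im=c["image"]; P=pts(c)
for n,(u0,v0,u1,v1) in dict(bin=(440,170,500,220),cyl=(495,85,560,160),box=(345,60,440,170),lid=(360,60,460,85),post=(90,0,130,35),near=(430,240,465,275),blue=(435,65,480,155)).items():
    q=P[v0:v1,u0:u1].reshape(-1,3); q=q[q[:,2]>0.03]; q=q[q[:,2]<1.3]; print(n,np.percentile(q[:,2],99).round(3),q.min(0).round(3),q.max(0).round(3))
hsv=cv2.cvtColor(cv2.GaussianBlur(im,(3,3),0),cv2.COLOR_BGR2HSV)
def circ(box,h,z,smin=90,hull=True):
    u0,v0,u1,v1=box; H=hsv[v0:v1,u0:u1]
    m=cv2.inRange(H,(h[0],smin,40),(h[1],255,255))
    if h[0]<0: m|=cv2.inRange(H,(180+h[0],smin,40),(180,255,255))
    cs,_=cv2.findContours(m,cv2.RETR_EXTERNAL,cv2.CHAIN_APPROX_NONE)
    q=np.vstack([k for k in cs if cv2.contourArea(k)>4]); q=cv2.convexHull(q).astype(np.float32).reshape(-1,2)
    w=np.array([cast(c,x+u0,y+v0,z)[:2] for x,y in q]).astype(np.float32)
    (cx,cy),r=cv2.minEnclosingCircle(w); A=np.c_[2*w,np.ones(len(w))]; s=np.linalg.lstsq(A,(w**2).sum(1),rcond=None)[0]
    return (round(cx,4),round(cy,4),round(r,4)),s[:2].round(4),np.sqrt(s[2]+s[0]**2+s[1]**2).round(4),m.sum()//255
print("nb",circ((370,180,415,222),(105,130),.029))
print("no",circ((333,185,373,225),(5,20),.029))
print("wr",circ((382,226,412,252),(-10,8),.025))
print("lb",circ((192,220,222,262),(105,130),.068))
print("lo",circ((230,220,262,262),(5,16),.068))
print("vr",circ((215,225,240,250),(-10,4),.136))
u0,v0,u1,v1=340,220,375,270
m=cv2.inRange(hsv[v0:v1,u0:u1],(55,60,30),(90,255,255))
q=np.argwhere(m)[:,::-1]+[u0,v0]; w=np.array([cast(c,*x,.021)[:2] for x in q]).astype(np.float32); print("cr",cv2.minAreaRect(w),len(w))
E
python3 m.py
```

```text
bin 0.214 [ 0.551 -0.453  0.03 ] [ 0.654 -0.348  0.227]Traceback (most recent call last):
  File "m.py", line 4, in <module>
    q=P[v0:v1,u0:u1].reshape(-1,3); q=q[q[:,2]>0.03]; q=q[q[:,2]<1.3]; print(n,np.percentile(q[:,2],99).round(3),q.min(0).round(3),q.max(0).round(3))
                                                                               ~~~~~~~~~~~~~^^^^^^^^^^^
    return _quantile_unchecked(
        a, q, axis, out, overwrite_input, method, keepdims, weights)
    return _ureduce(a,
                    func=_quantile_ureduce_func,
    ...<5 lines>...
                    overwrite_input=overwrite_input,
                    method=method)
    r = func(a, **kwargs)
    result = _quantile(arr,
                       quantiles=q,
    ...<2 lines>...
                       out=out,
                       weights=wgt)
    slices_having_nans = np.isnan(arr[-1, ...])
                                  ~~~^^^^^^^^^
IndexError: index -1 is out of bounds for axis 0 with size 0
```

```bash
sed -i 's/cyl=([0-9,]*),//; s/post=([0-9,]*),//; s/near=([0-9,]*),/trunk=(200,60,240,290),/' m.py; python3 m.py
```

```text
bin 0.214 [ 0.551 -0.453  0.03 ] [ 0.654 -0.348  0.227]
box 0.344 [ 0.674 -0.356  0.03 ] [ 0.998 -0.098  0.348]
lid 0.346 [ 0.814 -0.404  0.045] [ 0.998 -0.115  0.348]
trunk 0.135 [0.45 0.17 0.03] [0.951 0.297 0.143]
blue 0.342 [ 0.738 -0.459  0.03 ] [ 0.977 -0.257  0.347]
nb ((0.6026, -0.2274, 0.0403), array([ 0.6027, -0.2273]), np.float64(0.0391), np.uint64(171))
no ((0.5871, -0.1243, 0.0419), array([ 0.5884, -0.1245]), np.float64(0.0403), np.uint64(251))
wr ((0.5007, -0.2417, 0.0246), array([ 0.5004, -0.242 ]), np.float64(0.0233), np.uint64(115))
lb ((0.4824, 0.2461, 0.0282), array([0.4824, 0.2471]), np.float64(0.0272), np.uint64(178))
lo ((0.4788, 0.1676, 0.0296), array([0.4788, 0.1668]), np.float64(0.0288), np.uint64(272))
vr ((0.4833, 0.2024, 0.0104), array([0.4833, 0.2022]), np.float64(0.0101), np.uint64(59))
cr ((0.43940821290016174, -0.15913835167884827), (1.6516423784196377e-09, 0.005307805258780718), 1.5881389379501343) 3
```

```bash
cat >> h.py <<'E'
def rot(a):
    c,s=np.cos(a),np.sin(a)
    return R.from_matrix(np.array([[0,c,s],[0,s,-c],[-1,0,0]])).as_rotvec()
def wcap(manip,cams,fn):
    s=manip.state(); k=cams.capture("wrist"); T=np.eye(4); T[:3,:3]=R.from_rotvec(s["tcp_rot"]).as_matrix(); T[:3,3]=s["tool_pos"]
    W=T@np.array(k["T_tool_cam"]); k["position"]=W[:3,3]; k["orientation"]=R.from_matrix(W[:3,:3]).as_rotvec()
    cv2.imwrite("pics/"+fn+".png",k["image"]); np.savez(fn+".npz",**k); return k
E
python3 - <<'E'
from h import *
from cell import manip,cams,inverse_kinematics as ik
s=manip.state(); print(R.from_rotvec(s["tcp_rot"]).as_matrix().round(2))
p=s["tool_pos"]
for a in [0,np.pi,np.pi/2,-np.pi/2]:
    for q in [(.48,.2,.3),(.603,-.227,.1),(.485,-.14,.05),(.46,.205,.3)]: print(round(a,2),q,ik(q,rot(a)))
k=cams.capture("wrist"); print(k["T_tool_cam"],k["intrinsics"])
E
```

```text
[[-0.    0.22 -0.97]
 [ 0.   -0.97 -0.22]
 [-1.   -0.   -0.  ]]
0 (0.48, 0.2, 0.3) [ 3.46888186e-01 -6.52847974e-02  1.85156989e+00 -4.44089210e-16
  1.35530756e+00  3.46888186e-01]
0 (0.603, -0.227, 0.1) [-3.98697738e-01  3.21791608e-01  1.79922499e+00 -4.44089210e-16
  1.02057605e+00 -3.98697738e-01]
0 (0.485, -0.14, 0.05) [-3.30367041e-01  1.45062395e-01  2.13111835e+00 -4.44089210e-16
  8.65411904e-01 -3.30367041e-01]
0 (0.46, 0.205, 0.3) [ 3.69769397e-01 -9.80292720e-02  1.88184145e+00 -4.44089210e-16
  1.35778047e+00  3.69769397e-01]
3.14 (0.48, 0.2, 0.3) None
3.14 (0.603, -0.227, 0.1) None
3.14 (0.485, -0.14, 0.05) None
3.14 (0.46, 0.205, 0.3) None
1.57 (0.48, 0.2, 0.3) [ 3.46888186e-01 -6.52847974e-02  1.85156989e+00 -4.44089210e-16
  1.35530756e+00 -1.22390814e+00]
1.57 (0.603, -0.227, 0.1) [-0.39869774  0.32179161  1.79922499  0.          1.02057605 -1.96949407]
1.57 (0.485, -0.14, 0.05) [-0.33036704  0.14506239  2.13111835  0.          0.8654119  -1.90116337]
1.57 (0.46, 0.205, 0.3) [ 3.69769397e-01 -9.80292720e-02  1.88184145e+00 -4.44089210e-16
  1.35778047e+00 -1.201026
[... 201 characters left out ...]
e+00 -4.44089210e-16
  1.02057605e+00  1.17209859e+00]
-1.57 (0.485, -0.14, 0.05) [-3.30367041e-01  1.45062395e-01  2.13111835e+00 -4.44089210e-16
  8.65411904e-01  1.24042929e+00]
-1.57 (0.46, 0.205, 0.3) [ 3.69769397e-01 -9.80292720e-02  1.88184145e+00 -4.44089210e-16
  1.35778047e+00  1.94056572e+00]
[[ 4.65544076e-04 -3.08395920e-01  9.51257978e-01 -1.47780450e-01]
 [ 9.99999822e-01  4.98177599e-04 -3.27890080e-04 -6.25969664e-05]
 [-3.72775452e-04  9.51257961e-01  3.08396097e-01 -8.11622285e-02]
 [ 0.00000000e+00  0.00000000e+00  0.00000000e+00  1.00000000e+00]] [[295.19954997   0.         277.98748571]
 [  0.         295.19954997 210.13263576]
 [  0.           0.           1.        ]]
```

```bash
python3 - <<'E'
from h import *
from cell import manip,cams
p=manip.state()["tool_pos"]
manip.move_linear([p[0],p[1],.40],rate=.3)
manip.move_pose([.545,-.14,.33],rot(0)); manip.dwell(.2)
wcap(manip,cams,"w_car")
manip.move_pose([.48,.24,.31],rot(0)); manip.dwell(.2)
wcap(manip,cams,"w_pile")
c=cams.capture("scene"); cv2.imwrite("pics/scene1.png",c["image"])
print(manip.state()["clock"],manip.state()["tool_pos"],manip.state()["contact_force"])
E
```

```text
5.1583 [0.48039138 0.23932618 0.31001661] [ 0.58572006 -0.52067392 -0.40181721]
```

View pics/w_car.png

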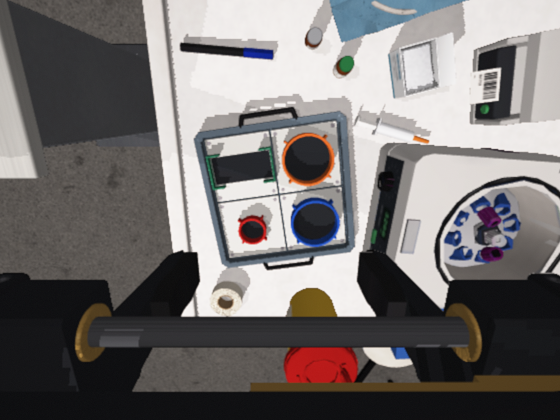

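View pics/w_pile.png

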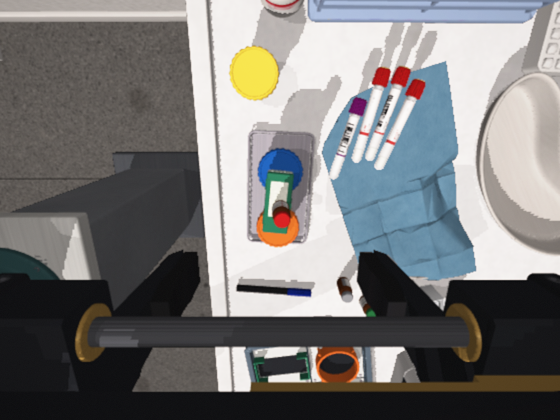

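View pics/scene1.png

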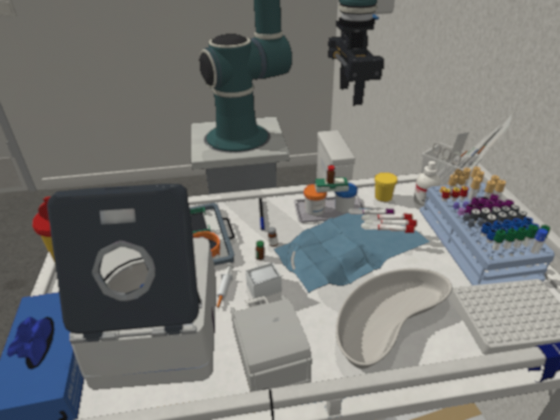

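```bash
cat > m2.py <<'E'
from h import *
def load(fn):
    c=dict(np.load(fn)); return c,cv2.cvtColor(cv2.GaussianBlur(c["image"],(3,3),0),cv2.COLOR_BGR2HSV)
def msk(hsv,box,h,smin,vmin):
    u0,v0,u1,v1=box; H=hsv[v0:v1,u0:u1]
    m=cv2.inRange(H,(max(h[0],0),smin,vmin),(h[1],255,255))
    if h[0]<0: m|=cv2.inRange(H,(180+h[0],smin,vmin),(180,255,255))
    return m
def w_pts(c,m,box,z):
    cs,_=cv2.findContours(m,cv2.RETR_EXTERNAL,cv2.CHAIN_APPROX_NONE)
    q=max(cs,key=cv2.contourArea).reshape(-1,2).astype(float)+box[:2]
    return np.array([cast(c,*x,z)[:2] for x in q]).astype(np.float32)
def circ(c,hsv,box,h,z,r,smin=90,vmin=40):
    w=w_pts(c,msk(hsv,box,h,smin,vmin),box,z)
    from scipy.optimize import least_squares
    f=least_squares(lambda p:np.hypot(*(w-p[:2]).T)-p[2],[*w.mean(0),r],loss="soft_l1",f_scale=.001).x
    return f.round(4)
def rect(c,hsv,box,h,z,smin=60,vmin=30):
    m=msk(hsv,box,h,smin,vmin); q=np.argwhere(m)[:,::-1].astype(float)+box[:2]
    w=np.array([cast(c,*x,z)[:2] for x in q]).astype(np.float32); return cv2.minAreaRect(w)
E
cat > m3.py <<'E'
from m2 import *
c,h=load("w_car.npz")
print("nb",circ(c,h,(285,195,345,250),(105,130),.029,.04))
print("no",circ(c,h,(278,130,338,190),(5,22),.029,.04))
print("wr",circ(c,h,(232,212,275,246),(-10,5),.025,.0235))
print("cr",rect(c,h,(200,140,282,195),(50,90),.021))
print("vgreen",circ(c,h,(330,50,360,80),(45,90),.046,.0115,))
P=pts(c)
for u,v in [(400,240),(430,160),(388,190),(410,235),(225,300),(320,380)]: print((u,v),P[v,u].round(3))
c,h=load("w_pile.npz")
print("lb",circ(c,h,(252,140,308,200),(100,130),.068,.0305))
print("lo",circ(c,h,(250,200,305,250),(6,22),.068,.0305))
print("vr",circ(c,h,(262,195,300,235),(-10,4),.136,.0115,120,60))
print("vr@base ",)
print("ml",rect(c,h,(255,160,300,240),(50,90),.090))
P=pts(c)
for u,v in [(282,208),(275,195),(280,155),(275,238)]: print((u,v),P[v,u].round(3))
cv2.imwrite("pics/wp_crop.png",cv2.resize(c["image"][110:260,230:330],None,fx=4,fy=4,interpolation=cv2.INTER_CUBIC))
E
python3 m3.py
```

```text
nb [ 0.6051 -0.2269  0.0408]
no [ 0.5911 -0.1254  0.0398]
wr [ 0.5034 -0.2408  0.0242]
cr ((0.48774877190589905, -0.14032834768295288), (0.10438642650842667, 0.0558682456612587), 7.833443641662598)
vgreen [0.636  0.0037 0.0088]
(400, 240) [ 0.7   -0.211  0.135]
(430, 160) [ 0.722 -0.111  0.135]
(388, 190) [ 0.693 -0.156  0.095]
(410, 235) [ 0.709 -0.202  0.14 ]
(225, 300) [ 0.446 -0.393  0.001]
(320, 380) [ 0.606 -0.422  0.151]
lb [0.4843 0.2491 0.0283]
lo [0.4812 0.1667 0.0279]
vr [0.4857 0.2048 0.0095]
vr@base 
ml ((0.4806011915206909, 0.21030274033546448), (0.08136678487062454, 0.034799810498952866), 85.01560974121094)
(282, 208) [0.486 0.214 0.123]
(275, 195) [0.478 0.221 0.091]
(280, 155) [0.484 0.269 0.069]
(275, 238) [0.477 0.151 0.067]
```

View pics/wp_crop.png

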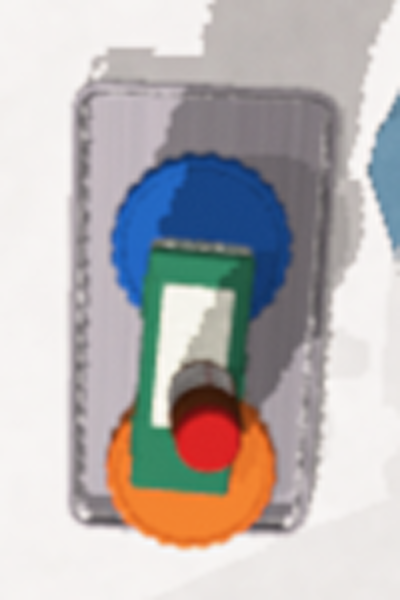

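```bash
cat > act.py <<'E'
from h import *
from cell import manip,cams
def fz(): 
    return np.mean([(manip.dwell(.02),manip.state()["contact_force"][2])[1] for _ in range(3)])
def settle(z0,zmin,thr=2.5,step=.001):
    """lower in 1 mm steps until contact"""
    p=manip.state()["tool_pos"].copy(); xy=p[:2]; z=z0; b=fz()
    while z>zmin:
        z-=step; manip.move_linear([xy[0],xy[1],z],rate=.02); f=fz()
        if f-b>thr: break
    print("settle z",round(z,4),"df",round(f-b,2),"tcp",manip.state()["tool_pos"].round(4)); return z
def st(t):
    s=manip.state(); print(t,"t",round(s["clock"],2),"tcp",s["tool_pos"].round(4),"w",round(s["gripper_width"],4),"F",s["contact_force"].round(2))
E
python3 - <<'E'
from act import *
x,y=.4847,.2037
manip.set_gripper(.05,15)
manip.move_pose([x,y,.20],rot(-.05)); 
manip.move_linear([x,y,.112],rate=.1); st("down")
manip.set_gripper(.01,15); st("grip")
manip.move_linear([x,y,.16],rate=.06); st("lift")
wcap(manip,cams,"w_v1"); c=cams.capture("scene"); cv2.imwrite("pics/s_v1.png",cv2.resize(c["image"][100:260,240:440],None,fx=4,fy=3.7,interpolation=cv2.INTER_CUBIC))
E
```

```text
down t 7.43 tcp [0.4854 0.204  0.1128] w 0.0499 F [-1.52  0.21 -0.79]
grip t 7.97 tcp [0.4849 0.2038 0.1123] w 0.0217 F [-0.21  0.22  1.17]
lift t 8.93 tcp [0.4844 0.2036 0.1596] w 0.0216 F [-0.87 -0.64 -0.43]
```

View pics/s_v1.png

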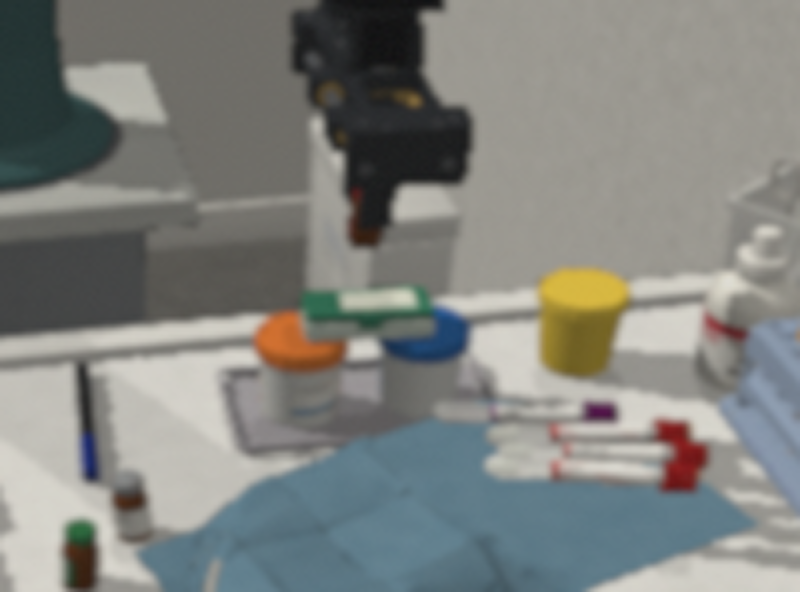

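View pics/w_v1.png

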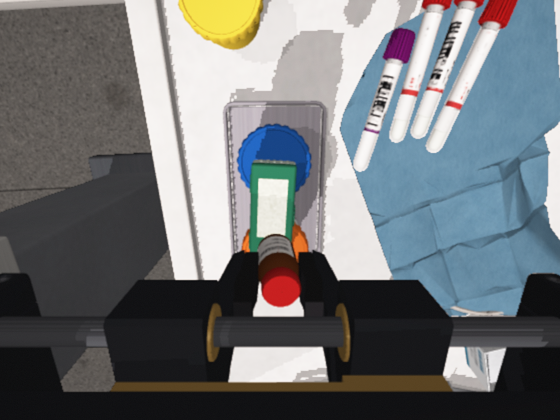

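```bash
python3 - <<'E'
from m2 import *
c,h=load("w_v1.npz")
print("vr",circ(c,h,(255,250,305,310),(-10,5),.183,.0115,120,60))
print("base", cast(c,276,240,.14), c["position"])
print("ml",rect(c,h,(240,150,310,270),(50,90),.090))
m=msk(h,(240,150,310,240),(50,90),60,30); 
print("lb",circ(c,h,(230,115,320,200),(100,130),.068,.0305))
cv2.imwrite("pics/v1c.png",cv2.resize(c["image"][140:320,200:360],None,fx=4,fy=3.3))
E
```

```text
vr [0.4865 0.2049 0.0103]
base [0.48435051 0.21059646 0.14      ] [0.48921896 0.28414872 0.30740081]
ml ((0.48112836480140686, 0.21386189758777618), (0.07300975173711777, 0.034925494343042374), 84.36075592041016)
lb [0.4842 0.2485 0.0284]
```

View pics/v1c.png

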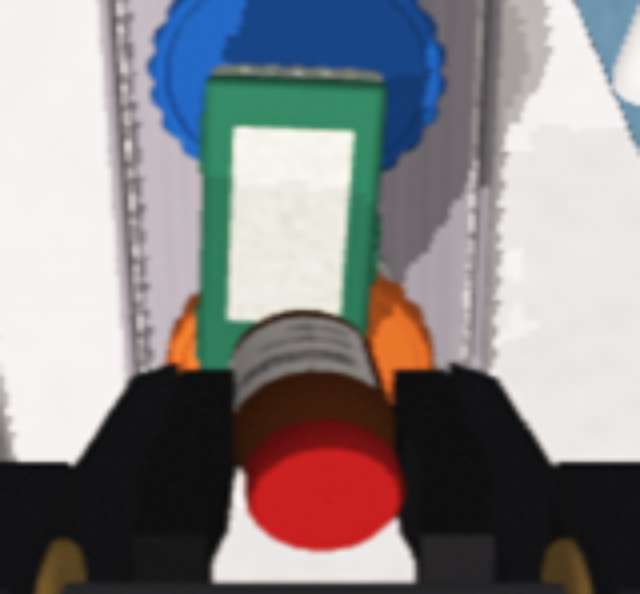

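```bash
python3 - <<'E'
from act import *
x,y=.5012,-.2405
manip.move_linear([.4847,.2037,.20],rate=.15)
manip.move_pose([x,y,.15],rot(.0)); 
manip.move_linear([x,y,.06],rate=.12); manip.dwell(.1); wcap(manip,cams,"w_v2")
manip.move_linear([x,y,.034],rate=.05); st("pre")
settle(.034,.0265,thr=2)
wcap(manip,cams,"w_v3")
E
```

```text
pre t 12.8 tcp [ 0.5011 -0.2404  0.0337] w 0.0216 F [ 0.22 -0.09 -0.04]
settle z 0.029 df 6.27 tcp [ 0.5012 -0.2406  0.0297]
```

View pics/w_v3.png

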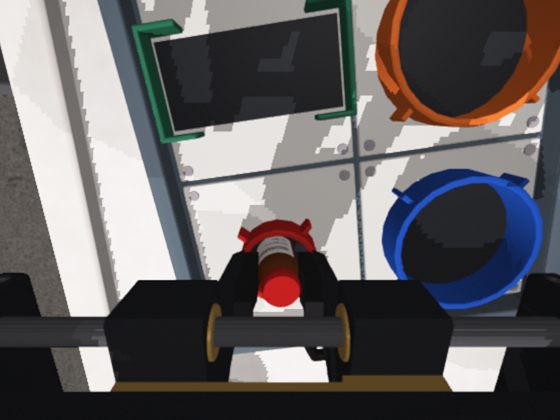

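```bash
python3 - <<'E'
from act import *
from m2 import load,rect
p=manip.state()["tool_pos"]
manip.set_gripper(.04); st("open")
manip.move_linear([p[0],p[1],.12],rate=.1)
wcap(manip,cams,"w_v4"); st("up")
c,h=load("w_v4.npz"); print(rect(c,h,(100,0,330,240),(50,90),.021))
E
```

```text
open t 14.87 tcp [ 0.501  -0.2404  0.0288] w 0.0399 F [-0.6   0.03  0.49]
up t 15.97 tcp [ 0.5005 -0.2402  0.119 ] w 0.0401 F [ 0.18  0.35 -0.79]
((0.4875660836696625, -0.14047552645206451), (0.10250602662563324, 0.05525685101747513), 8.139958381652832)
```

View pics/w_v4.png

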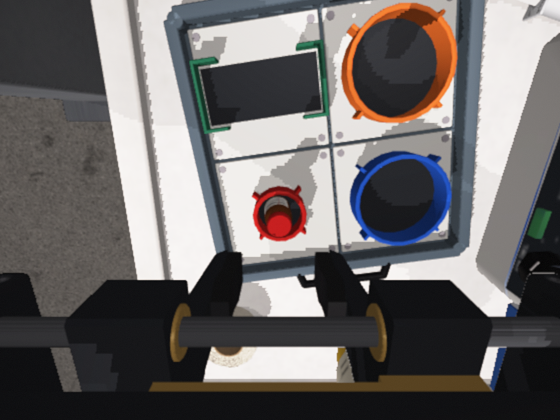

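```bash
python3 - <<'E'
from act import *
x,y=.479,.2095; a=-.09
manip.set_gripper(.06,20)
manip.move_pose([x,y,.16],rot(a))
manip.move_linear([x,y,.0715],rate=.1); st("down")
manip.set_gripper(.02,20); st("grip")
manip.move_linear([x,y,.10],rate=.06); st("lift")
manip.move_linear([x,y,.16],rate=.15)
wcap(manip,cams,"w_m1"); c=cams.capture("scene"); cv2.imwrite("pics/s_m1.png",cv2.resize(c["image"][100:260,240:440],None,fx=4,fy=3.7,interpolation=cv2.INTER_CUBIC))
E
```

```text
down t 19.15 tcp [0.4796 0.2098 0.0721] w 0.0599 F [-0.5   0.41  0.09]
grip t 19.66 tcp [0.4793 0.2096 0.0719] w 0.0341 F [ 0.09 -0.09  3.14]
lift t 20.28 tcp [0.4791 0.2095 0.1003] w 0.0339 F [-0.11  0.74 -1.51]
```

View pics/s_m1.png

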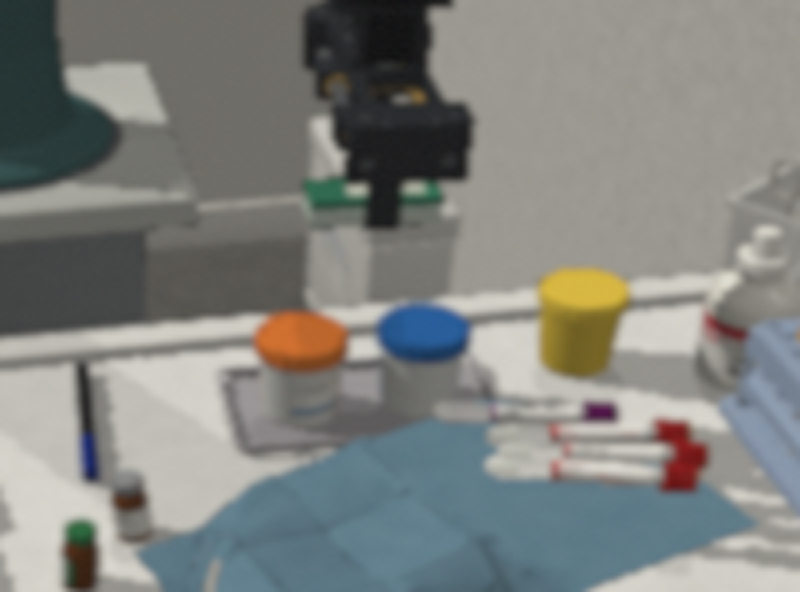

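View pics/w_m1.png

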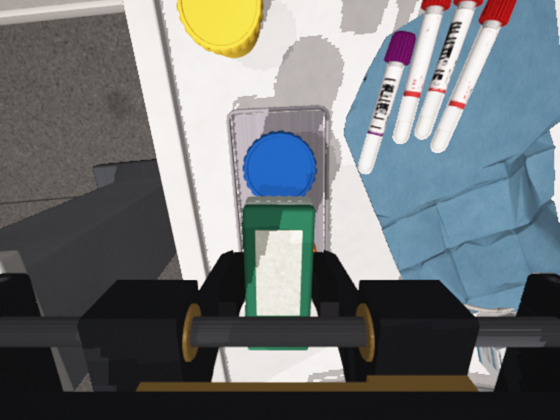

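```bash
python3 - <<'E'
from act import *
from m2 import *
c,h=load("w_m1.npz"); e=[cast(c,280,205,.1785),cast(c,280,350,.1785)]; print(e,(e[0]+e[1])/2)
off=((e[0]+e[1])/2)[1]-manip.state()["tool_pos"][1]; print("off",off)
print("lb",circ(c,h,(230,115,320,200),(100,130),.068,.0305))
# tool z = -y now; mailer long axis; offset along +y pick -> after rotation by -1.341 rad
a=.141-np.pi/2; d=np.array([np.cos(.141),np.sin(.141)])   # +y at a=-.09 (dir 85deg) turns to 85-76.8=8deg
x,y=np.array([.4858,-.1400])-off*d; print(x,y)
manip.move_pose([x,y,.15],rot(a))
manip.move_linear([x,y,.045],rate=.12); manip.dwell(.1); wcap(manip,cams,"w_m2"); st("above")
E
```

```text
[array([0.48418673, 0.25040714, 0.1785    ]), array([0.47699641, 0.16849504, 0.1785    ])] [0.48059157 0.20945109 0.1785    ]
off 0.0004001705897641039
lb [0.4843 0.2486 0.0289]
0.4854038007199706 -0.14005623727781735
above t 23.43 tcp [ 0.4863 -0.1403  0.046 ] w 0.0336 F [ 0.62  0.63 -0.44]
```

View pics/w_m2.png

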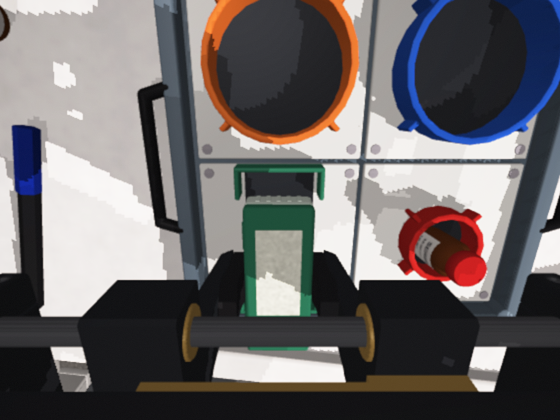

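```bash
python3 - <<'E'
from act import *
from m2 import *
c,h=load("w_m2.npz"); d=np.array([np.cos(.141),np.sin(.141)]); t=manip.state()["tool_pos"][:2]
for v in (167,173): print("far end",(cast(c,280,v,.021)[:2]-t)@d)
for v in (205,350): print("mailer end",(cast(c,280,v,.0645)[:2]-t)@d)
manip.move_linear([.4855,-.1400,.0165],rate=.05); st("pre")
settle(.0165,.0085,thr=2)
wcap(manip,cams,"w_m3")
E
```

```text
far end 0.05187289986425908
far end 0.04831078063438464
mailer end 0.041713473552714174
mailer end -0.04067715176622482
pre t 24.14 tcp [ 0.4854 -0.14    0.0163] w 0.0339 F [ 0.6  -1.21 -0.41]
settle z 0.0105 df 7.36 tcp [ 0.4854 -0.14    0.0114]
```

View pics/w_m3.png

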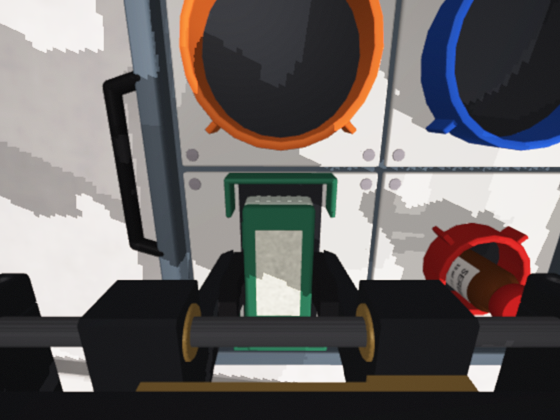

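```bash
python3 - <<'E'
from act import *
p=manip.state()["tool_pos"]
manip.set_gripper(.05); st("open")
manip.move_linear([p[0],p[1],.15],rate=.12); wcap(manip,cams,"w_m4")
x,y,a=.4822,.248,-.035
manip.set_gripper(.088,25)
manip.move_pose([x,y,.16],rot(a)); manip.dwell(.1); wcap(manip,cams,"w_b0")
manip.move_linear([x,y,.042],rate=.1); st("down")
manip.set_gripper(.05,25); st("grip")
manip.move_linear([x,y,.07],rate=.06); st("lift")
wcap(manip,cams,"w_b1"); c=cams.capture("scene"); cv2.imwrite("pics/s_b1.png",cv2.resize(c["image"][100:260,240:440],None,fx=4,fy=3.7,interpolation=cv2.INTER_CUBIC))
E
```

```text
open t 26.48 tcp [ 0.4853 -0.14    0.0103] w 0.0501 F [-0.07 -0.17 -0.7 ]
down t 31.48 tcp [0.4829 0.2483 0.0428] w 0.088 F [ 0.44 -0.05 -0.35]
grip t 32.02 tcp [0.4825 0.2481 0.0423] w 0.0591 F [ 0.77 -0.19  0.5 ]
lift t 32.64 tcp [0.4824 0.2481 0.0704] w 0.0588 F [-0.71  0.2  -1.34]
```

View pics/w_m4.png

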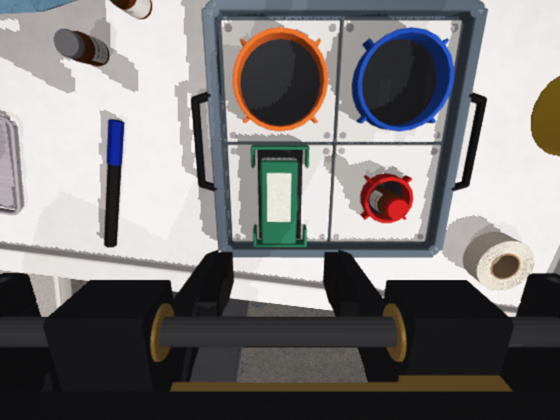

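View pics/w_b1.png

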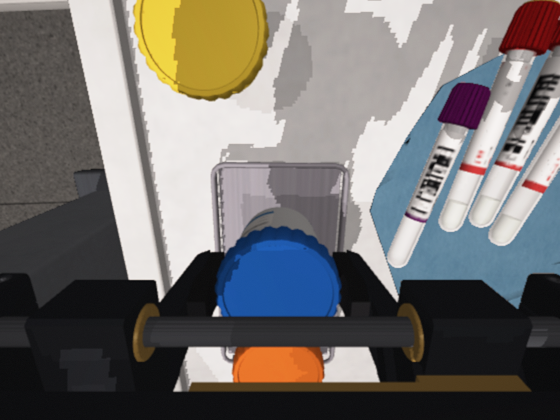

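View pics/s_b1.png

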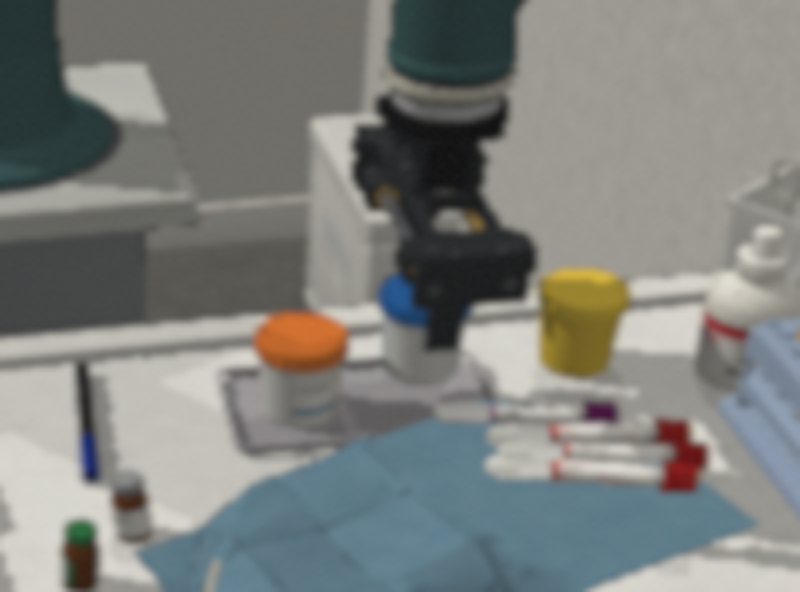

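```bash
cat > place.py <<'E'
import sys
from act import *
def place(x,y,tag):
    p=manip.state()["tool_pos"]; a=1.712
    manip.move_linear([p[0],p[1],.20],rate=.15)
    manip.move_pose([x,y,.20],rot(a))
    manip.move_linear([x,y,.085],rate=.12); manip.dwell(.1); st("above"); wcap(manip,cams,"w_"+tag+"2")
    c=cams.capture("top"); cv2.imwrite(f"pics/t_{tag}2.png",cv2.resize(c["image"][150:290,300:500],None,fx=4,fy=4,interpolation=cv2.INTER_CUBIC))
E
python3 -c "
from place import *
place(.603,-.227,'b')"
```

```text
above t 37.17 tcp [ 0.6039 -0.2274  0.0864] w 0.0591 F [-0.96 -0.56 -0.95]
```

View pics/w_b2.png

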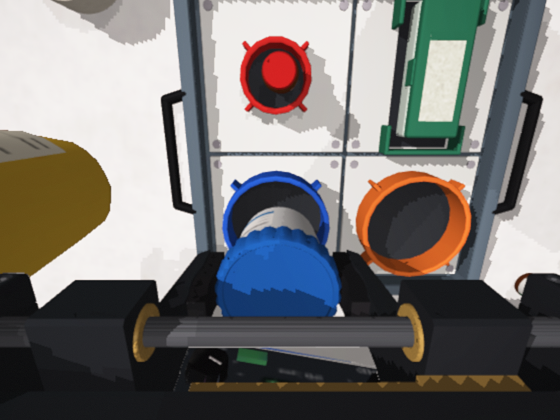

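View pics/t_b2.png

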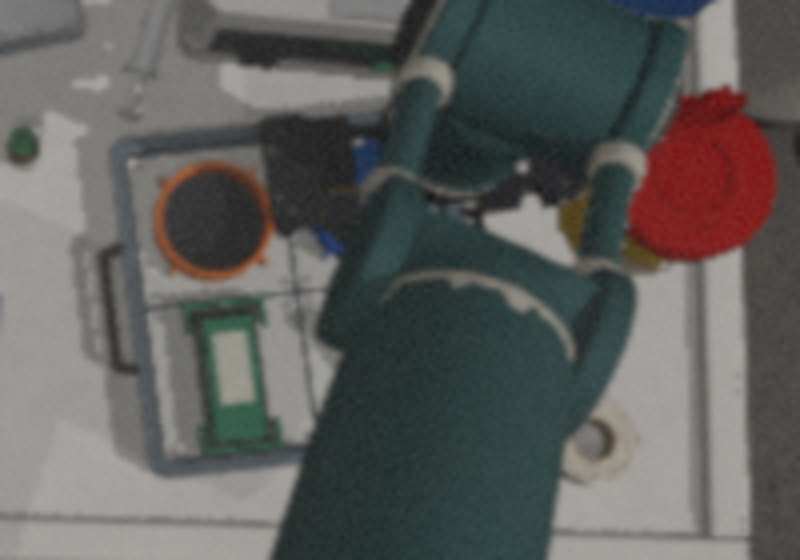

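```bash
cat >> place.py <<'E'
def down(x,y,tag):
    f0=fz(); manip.move_linear([x,y,.066],rate=.06); print("F66",fz()-f0)
    manip.move_linear([x,y,.052],rate=.05); st("pre")
    settle(.052,.0445,thr=2); wcap(manip,cams,"w_"+tag+"3")
    p=manip.state()["tool_pos"]; manip.set_gripper(.074); st("open")
    manip.move_linear([p[0],p[1],.09],rate=.08); manip.move_linear([p[0],p[1],.19],rate=.2); wcap(manip,cams,"w_"+tag+"4")
E
python3 -c "
from place import *
down(.603,-.227,'b')
c,h=None,None
from m2 import *
c,h=load('w_b4.npz'); print('lid',circ(c,h,(200,60,340,280),(100,130),.073,.03)); print(c['image'].shape)"
```

```text
F66 0.06039588880825125
pre t 38.27 tcp [ 0.6026 -0.2269  0.0514] w 0.059 F [ 1.15  0.44 -0.69]
settle z 0.046 df 6.48 tcp [ 0.6032 -0.2269  0.0472]
open t 40.58 tcp [ 0.6023 -0.2268  0.0456] w 0.074 F [-0.19 -0.11  0.21]
lid [ 0.5956 -0.229   0.036 ]
(420, 560, 3)
```

View pics/w_b3.png

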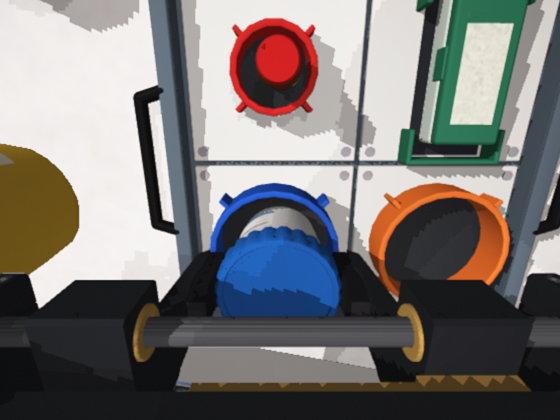

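View pics/w_b4.png

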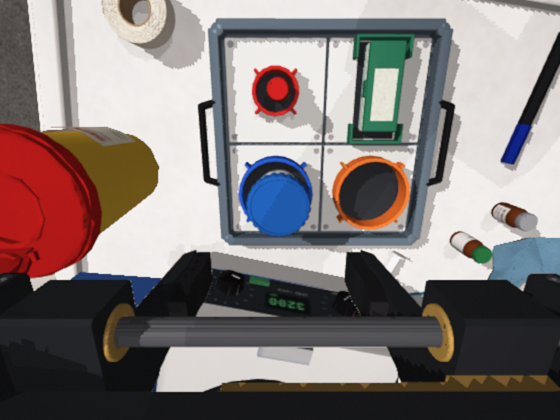

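```bash
python3 -c "
from place import *
x,y,a=.4792,.167,-.035
manip.set_gripper(.088,25)
manip.move_pose([x,y,.16],rot(a)); manip.dwell(.1)
manip.move_linear([x,y,.042],rate=.1); st('down')
manip.set_gripper(.05,25); st('grip')
manip.move_linear([x,y,.07],rate=.06); st('lift')
wcap(manip,cams,'w_o1')
place(.589,-.1252,'o')"
```

```text
down t 45.91 tcp [0.4799 0.1672 0.0427] w 0.0878 F [ 0.47 -0.18  0.17]
grip t 46.47 tcp [0.4794 0.1671 0.0422] w 0.0577 F [-0.8   0.49  2.35]
lift t 47.08 tcp [0.4794 0.1671 0.0704] w 0.0583 F [-0.   -0.91 -0.14]
above t 51.33 tcp [ 0.59   -0.1254  0.0863] w 0.0583 F [ 0.79  0.52 -0.46]
```

View pics/w_o1.png

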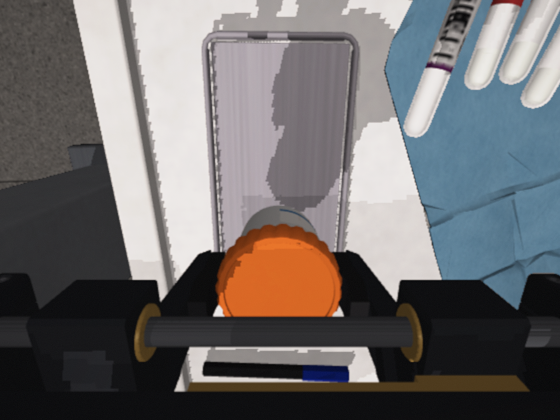

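View pics/w_o2.png

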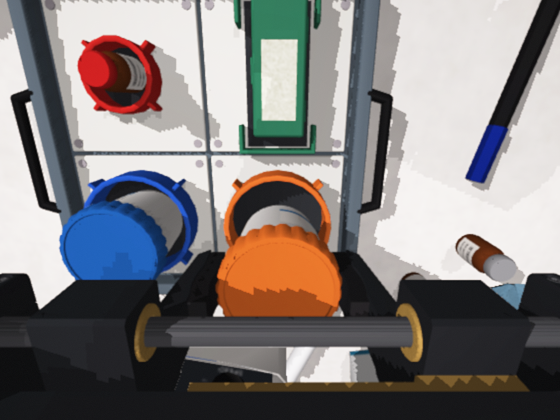

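```bash
python3 -c "
from place import *
down(.589,-.1252,'o')
p=manip.state()['tool_pos']
manip.move_linear([p[0],p[1],.32],rate=.25)
manip.move_pose([.48,.24,.33],rot(0)); manip.dwell(.2); wcap(manip,cams,'w_end')
for n in ('scene','top'):
    c=cams.capture(n); cv2.imwrite('pics/'+n+'_end.png',c['image']); np.savez(n+'_end.npz',**c)
st('end')"
```

```text
F66 0.3313129932379776
pre t 52.42 tcp [ 0.5885 -0.1251  0.0514] w 0.0584 F [-0.51  0.16 -0.49]
settle z 0.046 df 6.65 tcp [ 0.5891 -0.1252  0.0472]
open t 54.76 tcp [ 0.5883 -0.125   0.0457] w 0.0739 F [-0.7  -0.98 -0.11]
end t 59.22 tcp [0.4801 0.2398 0.33  ] w 0.0741 F [-1.28 -0.37  0.11]
```

View pics/w_o4.png

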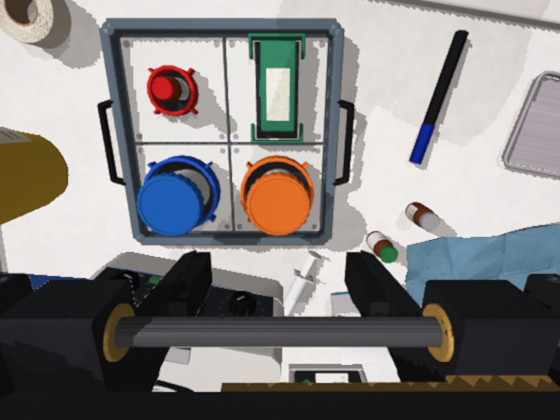

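View pics/top_end.png

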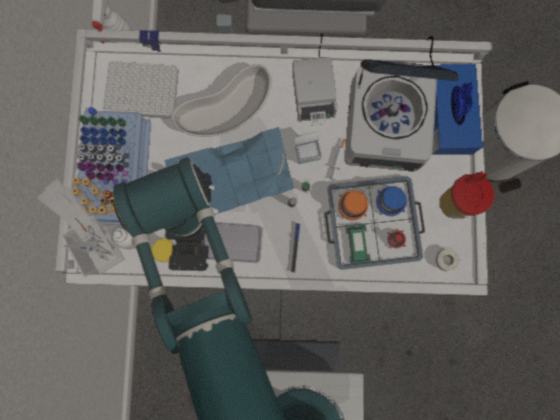

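View pics/scene_end.png

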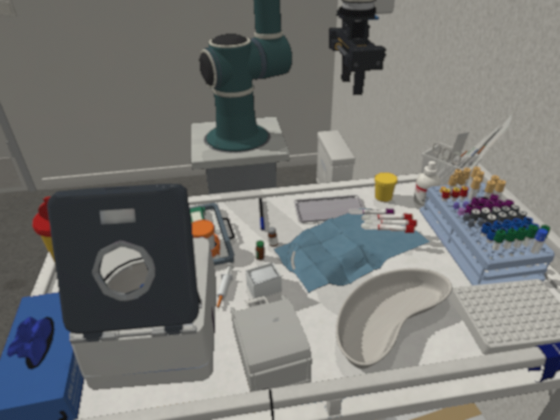

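Top view: all four items sit in their holders, with lids at about (353,204) and (393,200), the mailer at (358,244) and the vial at (397,239). The green and grey vials stand at (305,186) and (292,202), as before. One quick height check from depth, then I hand in.

```bash
python3 -c "
from h import *
c=dict(np.load('top_end.npz')); P=pts(c); P0=pts(dict(np.load('top0.npz')))
for n,(u,v) in dict(orange=(353,204),blue=(393,200),mail1=(356,233),mail2=(360,254),vial=(397,239),green=(305,186),grey=(292,202)).items():
    print(n,np.median(P[v-1:v+2,u-1:u+2].reshape(-1,3),0).round(3),np.median(P0[v-1:v+2,u-1:u+2].reshape(-1,3),0).round(3))
from cell import order,manip
manip.dwell(.3); print(order.close_job())"
```

```text
orange [ 0.583 -0.12   0.071] [ 0.593 -0.128  0.008]
blue [ 0.597 -0.223  0.072] [ 0.609 -0.236  0.009]
mail1 [ 0.512 -0.134  0.029] [ 0.515 -0.137  0.008]
mail2 [ 0.457 -0.144  0.031] [ 0.459 -0.148  0.008]
vial [ 0.497 -0.237  0.054] [ 0.502 -0.247  0.01 ]
green [0.632 0.005 0.047] [0.632 0.005 0.046]
grey [0.588 0.039 0.048] [0.588 0.039 0.045]
the job is handed in; nothing more can be done
None
```

All four specimens are in their holders and the job is handed in, at about 60 s on the robot's clock. I took the pile apart from the top: red-capped vial, then slide mailer, then blue pot, then orange pot. Each was lowered until the wrist felt the holder's floor.

- **Seating:** each contact came within about 1 mm of the height worked out for its floor. The final depth readings of the tops agree within about 2 mm:

| Item | Top measured (mm) | Top expected (mm) |
|---|---|---|
| Pots | 71 and 72 | 73 |
| Mailer ends | 29 and 31 | 29 |
| Vial | 54 | 53 |

- **Left alone:** the green-capped and grey-capped vials read the same positions before and after. The yellow pot was not touched.
- **Disagreement:** the wrist and top cameras differed by up to about 2.5 mm. The first grasp showed the wrist camera was the one off, by about 2 mm along the jaws, and I corrected for it.
- **Bad reading:** an automatic circle fit on the blue lid after placing mixed the lid with its ring and came out wrong. I judged that pot by the pictures, the contact height and the depth instead.

Nothing tipped or fell in any picture. The wrist force readings I printed stayed under about 10 N; I did not log them continuously.

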